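Bring the unlabelled tub round to the label dispenser

ROBOT

A 7-joint arm with a two-finger parallel gripper is mounted at the origin on the work surface. World frame = base frame: x ahead of the robot, y to its left, z up, the work surface at z = 0. Lengths are in m, angles in rad, forces in N, time in s.
With the tool pointing down it reaches from about 0.4 to 0.75 m from the base axis. Payload 19.5 kg.
Tool frame: the origin (TCP) lies midway between the tips of the shut fingers; the grasp point (between the pads) lies 19 mm behind it; z points along the fingers, y is the line along which they close (so a half turn about z gives the same grasp; the last joint's range is limited). The gripper opens to 85 mm and grips with 20 to 120 N. Pads are 22 mm wide; open, the fingers measure 114 mm over their backs; the gripper's body (76 mm by 85 mm) begins 54 mm behind the grasp point. The pads swing forward as they close: fully open they stand 13 mm farther back than shut.
Start: joints at [1.087, 0.707, -0.028, 1.485, 0.022, 0.951, -0.075], TCP at [0.246, -0.52, 0.231] pointing down, gripper open.
Joint ranges: [-2.71, 2.71], [-0.32, 2.16], [-1.57, 1.52], [0, 2.45], [-1.46, 4.6], [0, 2.02], [-2.83, 2.83]. Speed limits (rad/s): [1.89, 1.89, 2.57, 2.57, 3.01, 3.01, 3.01].

INTERFACE

Orientations are given as a unit quaternion [w, x, y, z].
In Python, from workcell import manip gives the robot as it stands. The module is installed in compiled form; this text tells all that it offers.
- The arm moves only by the tool apply_moves, never from a script. Its argument "series" is a list of rows, each a list of 7 numbers: the shift along the tool's x, y, z in mm, then the turn, a rotation vector about the tool's x, y, z in degrees, then the finger opening in mm, from 0 to 85.4. A call has exactly 10 rows; each row shifts and turns the commanded pose from where the row before left it, along the tool's axes as they then stand; what a row does not reach is not made up. A row lasts 1/8 s, in which the tool goes at most 62.5 mm and 10.7 degrees, less where a joint would pass 70% of its speed; a pose out of reach is approached as far as the arm can. A call with a gripper value outside its range is refused whole. The fingers move at their own pace and stop on an object; the grip force is fixed at half the most. Time passes only in rows, so rows that do not move let the fingers close, or fill a call up. It gives the time, the measured TCP pose, the force, the opening and the grip force at its end, in the units of the state.
- manip.get_state(): the state, without advancing time (a new reading comes with each control period).
- manip.grab_frame(name): name is "scene" or "top"; returns the picture (400x640x3 uint8, red, green, blue); there is no depth.
- manip.calibration(name): a dict with "fx", "fy", "cx", "cy" (pixels), "extrinsics" (4x4, takes a point from camera to world coordinates). Camera axes: x right, y up, looking along -z (the intrinsics and any distortion apply to the point x, -y, -z); pixel columns grow to the right and rows downward; lengths in m; the calibration is good to about 2 mm. A picture is of the moment at which its call begins. calibration takes no time and is no camera call.
- manip.hand_in(): hands the job in; it is judged then, once.
The state is a dict: "time_s": time; "joints": joint angles; "qvel": joint speeds; "tau": joint torques, N m; "eef_pos": TCP position; "tcp_rot": TCP orientation; "wrist_force": force on the tool from outside, world axes, zero at the start; "ft_torque": the same for the moment, N m; "gripper_width": finger opening in m; "gripper_force": force on a finger pad.
Only numpy, scipy, OpenCV 4.12 (cv2) and the standard library are available. Lean on these libraries where they do the work, as an engineer would, in place of code of your own. Each camera call takes 0.05 s, during which the arm holds its last target. There are 200 camera calls.

TASK

On the tub carousel, push one of its arms with a fingertip and turn it until the one tub without a yellow label stands squarely in front of the label dispenser (within a centimetre), then take the finger away. Push gently and do not grip the arms; do not touch or lift the tubs, which must stay seated in their cups, and leave the lids, the label roll and the bottle where they are.

Things in the scene. Friction and masses are not known exactly. Their poses are not given: they have to be found in the camera images.
- hub (a point): Centre of the carousel, on its vertical axis, 130 mm above the table (half-way up the arms). The carousel is a black disc (radius 145 mm, top 26 mm above the table) on a fixed grey foot; it turns both ways without end stops on this vertical axis. A thin aluminium post (radius 15 mm) rises from it to a red cap (radius 22 mm, top 154 mm above the table) and carries four level arms like a capstan. The axis stays still.
- carousel (a joint): Turn of the carousel in rad from its start (always 0 at the start), growing counter-clockwise seen from above, no limits. The bearing has friction (about 0.12 N m plus 0.10 N m s/rad): a push of 1 to 3 N on an arm turns it, it stops almost at once and stays where it is left.
- label_spot (a point): Fixed point where a tub stands when it is squarely in front of the label dispenser: 92 mm from the carousel's axis, 29 mm above the table. The dispenser (red cheeks, yellow label roll with horizontal axis, 70 mm wide, up to 95 mm high, from 165 to 255 mm from the axis) stands fixed outside the disc, farther out on the same line from the axis; an orange diamond on its foot (partly under the disc's edge) marks the line.
- tub_plain: The tub without a label: bare whitish lid. Round tub, 86 mm over the lid, 60 mm high, about 0.16 kg; origin at the centre of its underside, 29 mm above the table, lid top at 89 mm. It stands loose in one of four shallow cups (10 mm deep) of the carousel, 92 mm from its axis, and rides round with it.
- tub_a: A labelled tub: round yellow label (58 mm) with a black and a red mark on its lid, otherwise like the plain tub; origin at the centre of its underside. Stands in another cup, the four cups being 90 degrees apart.
- tub_b: A labelled tub: round yellow label (58 mm) with a black and a red mark on its lid, otherwise like the plain tub; origin at the centre of its underside. Stands in another cup, the four cups being 90 degrees apart.
- tub_c: A labelled tub: round yellow label (58 mm) with a black and a red mark on its lid, otherwise like the plain tub; origin at the centre of its underside. Stands in another cup, the four cups being 90 degrees apart.
- arm0 (a point): Point on the centre line of one of the four aluminium arms, 100 mm from the axis, 130 mm above the table. The arm is a straight flat bar running out level from the post, 12 mm wide, 24 mm high (118 to 142 mm above the table), with a red ball (26 mm) at 130 mm from the axis on its end. The arms stand midway between the tubs, 90 degrees apart, and leave 29 mm of air above the lids.
- arm1 (a point): Point on the centre line of one of the four aluminium arms, 100 mm from the axis, 130 mm above the table. The arm is a straight flat bar running out level from the post, 12 mm wide, 24 mm high (118 to 142 mm above the table), with a red ball (26 mm) at 130 mm from the axis on its end. The arms stand midway between the tubs, 90 degrees apart, and leave 29 mm of air above the lids.
- arm2 (a point): Point on the centre line of one of the four aluminium arms, 100 mm from the axis, 130 mm above the table. The arm is a straight flat bar running out level from the post, 12 mm wide, 24 mm high (118 to 142 mm above the table), with a red ball (26 mm) at 130 mm from the axis on its end. The arms stand midway between the tubs, 90 degrees apart, and leave 29 mm of air above the lids.
- arm3 (a point): Point on the centre line of one of the four aluminium arms, 100 mm from the axis, 130 mm above the table. The arm is a straight flat bar running out level from the post, 12 mm wide, 24 mm high (118 to 142 mm above the table), with a red ball (26 mm) at 130 mm from the axis on its end. The arms stand midway between the tubs, 90 degrees apart, and leave 29 mm of air above the lids.
- arms: The post with its red cap and the four arms as one piece, fixed to the carousel; origin on the axis, 16 mm above the table.
- lids: Bystander: loose stack of spare lids, 86 mm across, 32 mm high; origin at the centre of its underside.
- roll: Bystander: loose yellow spare label roll standing on its end, 72 mm across, 50 mm high; origin at the centre of its underside.
- bottle: Bystander: green bottle, 56 mm across, 150 mm high; origin at the centre of its underside.

How it is judged:
By the outcome, as a careful person would: the job done as asked, in the order asked, and still so for the second after the job is handed in, with the robot touching nothing.
It also fails if it takes over 51 s, if anything falls off the work surface, if the arm or the gripper's body presses on something with over 40 N, if the wrist force passes 120 N, or if a joint passes its speed limit or range.

## Working session

There is one attempt and no reset: what is moved stays moved. The work goes in short steps, Python scripts to look and compute and a tool call to move; the robot and the scene stay as the last step left them, time stands still between calls to the robot, and variables do not carry over. Pictures are saved under pics/ and viewed, at most 10 in all, crops included, and the job is handed in when it is done.

Besides the shell and the picture viewer there is one more tool, called by a JSON object that holds its "name" and its "arguments". apply_moves: Moves the arm, as the interface text tells. Its arguments: {"type":"object","properties":{"series":{"type":"array"}},"required":["series"]}

```bash
mkdir -p pics; python3 - <<'E'
from workcell import manip
import cv2
for n in("top","scene"):
    f=manip.grab_frame(n); cv2.imwrite(f"pics/{n}0.png",f[...,::-1])
    c=manip.calibration(n); print({k:(v if not hasattr(v,'round') else v.round(4).tolist() if hasattr(v,'tolist') else v) for k,v in c.items()})
s=manip.get_state(); print(s['time_s'],s['eef_pos'],s['tcp_rot'],s['gripper_width'])
E
```

```text
{'fx': 418.907482259577, 'fy': 418.907482259577, 'cx': 321.4978649704504, 'cy': 207.83658376200532, 'extrinsics': [[0.0932, 0.9708, -0.2211, 0.2943], [-0.9956, 0.0907, -0.0213, -0.0539], [-0.0006, 0.2222, 0.975, 1.2765], [0.0, 0.0, 0.0, 1.0]]}
{'fx': 420.04459869285887, 'fy': 420.04459869285887, 'cx': 317.98156604556345, 'cy': 200.68682272195738, 'extrinsics': [[-0.1994, -0.6613, 0.7231, 1.2816], [0.9799, -0.1305, 0.1509, 0.1118], [-0.0054, 0.7387, 0.6741, 0.8016], [0.0, 0.0, 0.0, 1.0]]}
0.1 [ 0.24573683 -0.51958989  0.23088042] [-4.66361075e-04  9.75701573e-01  2.19103190e-01 -1.25257191e-04] 0.0854220509995649
```

View pics/top0.png

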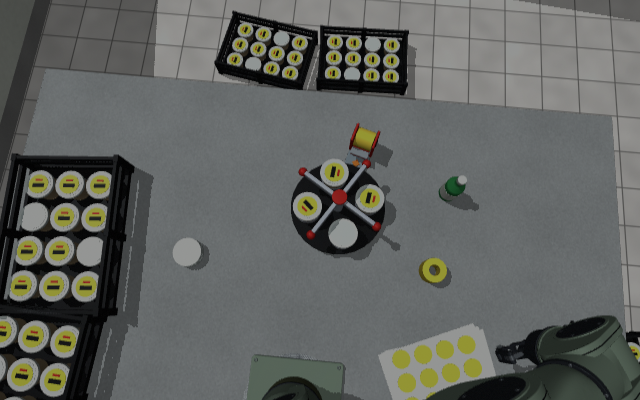

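View pics/scene0.png

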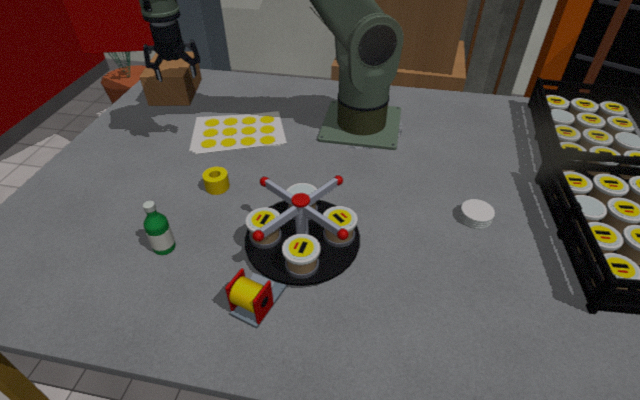

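The top view shows the hub cap at (339,197) and the balls at about (303,171), (367,163), (377,227) and (309,235). The plain lid is at (343,234), the dispenser roll at (365,139), and the bottle and spare roll are off to the right and below. Next I'll refine these numerically.

```bash
cat > h.py <<'E'
from workcell import manip
import cv2, numpy as np
def ray(n,u,v,z):
    c=manip.calibration(n);E=np.array(c['extrinsics'])
    d=E[:3,:3]@np.array([(u-c['cx'])/c['fx'],-(v-c['cy'])/c['fy'],-1]);o=E[:3,3]
    return o+d*(z-o[2])/d[2]
def proj(n,p):
    c=manip.calibration(n);E=np.array(c['extrinsics']);q=E[:3,:3].T@(np.asarray(p)-E[:3,3])
    return c['cx']+c['fx']*q[0]/-q[2], c['cy']-c['fy']*q[1]/-q[2]
def blobs(f,kind,amin=12):
    h=cv2.cvtColor(f,cv2.COLOR_RGB2HSV);H,S,V=cv2.split(h)
    m={'red':((H<8)|(H>172))&(S>150)&(V>70),'yel':(H>20)&(H<35)&(S>130)&(V>90),'org':(H>=8)&(H<20)&(S>130)&(V>90),'wht':(S<40)&(V>165)}[kind].astype('uint8')
    n,_,st,ce=cv2.connectedComponentsWithStats(m)
    return [(ce[i].round(1).tolist(),st[i].tolist()) for i in range(1,n) if st[i,4]>=amin]
E
python3 - <<'E'
from h import *
for n,(x0,x1,y0,y1) in dict(top=(270,410,110,260),scene=(210,370,160,330)).items():
    f=cv2.imread(f'pics/{n}0.png')[...,::-1].copy()
    for k in('red','yel','org','wht'):
        for c,s in blobs(f,k,4):
            if x0<c[0]<x1 and y0<c[1]<y1: print(n,k,c,s,ray(n,*c,dict(red=.13,yel=.089,org=.005,wht=.089)[k]).round(3)[:2])
a=cv2.imread('pics/top0.png')[115:255,270:410];b=cv2.imread('pics/scene0.png')[170:330,215:375]
cv2.imwrite('pics/crop0.png',np.hstack([cv2.resize(a,(400,400),interpolation=2),cv2.resize(b,(400,400),interpolation=2)]))
E
```

```text
top red [354.3, 132.1] [351, 124, 8, 17, 39] [ 0.79  -0.103]
top red [375.5, 139.5] [372, 131, 8, 18, 40] [ 0.772 -0.167]
top red [366.4, 162.5] [362, 159, 9, 8, 41] [ 0.7   -0.145]
top red [302.0, 171.0] [299, 168, 8, 8, 41] [0.657 0.037]
top red [337.9, 172.5] [337, 170, 3, 6, 11] [ 0.662 -0.066]
top red [339.0, 196.6] [332, 189, 15, 16, 183] [ 0.591 -0.075]
top red [373.5, 198.5] [373, 196, 2, 6, 8] [ 0.595 -0.172]
top red [304.0, 208.5] [302, 207, 5, 4, 8] [0.548 0.02 ]
top red [376.4, 225.9] [372, 222, 9, 8, 50] [ 0.517 -0.186]
top red [310.0, 234.2] [307, 230, 8, 9, 50] [ 0.477 -0.004]
top yel [364.6, 137.5] [355, 127, 21, 22, 310] [ 0.793 -0.137]
top yel [334.0, 171.8] [325, 163, 19, 18, 210] [ 0.676 -0.055]
top yel [369.3, 197.7] [360, 189, 20, 18, 219] [ 0.607 -0.164]
top yel [307.0, 205.6] [298, 197, 19, 18, 216] [0.566 0.015]
top org [355.5, 162.7] [353, 160, 6, 6, 29] [ 0.74 -0.12]
top org [373.0, 200.8] [372, 200, 3, 3, 5] [ 0.62  -0.184]
top org [304.0, 207.2] [302, 206, 5, 4, 5] [0.58  0.028]
scene red [262.9, 180.6] [260, 177, 8, 9, 42] [ 0.515 -0.189]
scene red [339.
[... 1350 characters left out ...]
] [ 0.481 -0.127]
scene wht [306.0, 188.5] [306, 187, 1, 4, 4] [ 0.477 -0.088]
scene wht [302.2, 189.8] [301, 189, 4, 3, 5] [ 0.484 -0.096]
scene wht [293.2, 191.8] [292, 191, 3, 2, 4] [ 0.496 -0.117]
scene wht [297.8, 190.8] [297, 190, 3, 2, 4] [ 0.49  -0.106]
scene wht [340.3, 207.3] [336, 206, 11, 3, 15] [0.53  0.011]
scene wht [268.4, 210.6] [254, 208, 25, 8, 48] [ 0.576 -0.16 ]
scene wht [328.4, 211.0] [324, 208, 11, 8, 32] [ 0.549 -0.015]
scene wht [351.5, 218.8] [344, 208, 13, 21, 60] [0.565 0.044]
scene wht [250.2, 220.5] [246, 212, 11, 18, 65] [ 0.618 -0.193]
scene wht [300.8, 248.0] [283, 235, 36, 27, 276] [ 0.679 -0.054]
scene wht [298.3, 257.9] [296, 257, 6, 2, 7] [ 0.708 -0.053]
```

View pics/crop0.png

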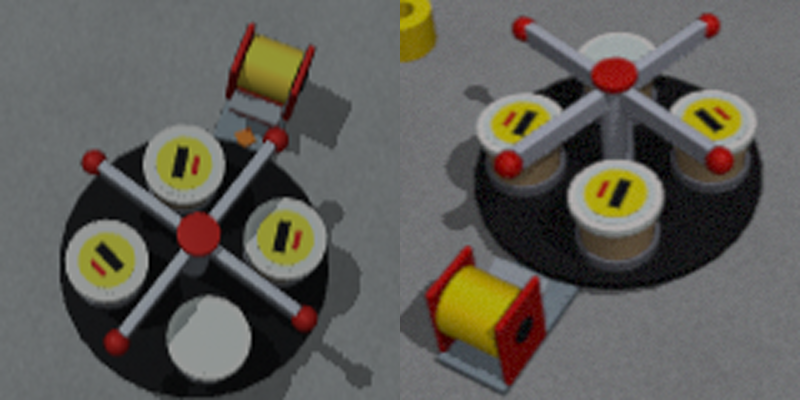

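The crop shows the arms at about -32, 58, 148 and 238 deg, with the hub near (0.586,-0.0745). The plain tub is at about 192.6 deg and the dispenser line at about -16.5 deg, so I need about +151 deg CCW. I'll push the arm at 238 deg from behind, with the fingers shut.

{"name": "apply_moves", "arguments": {"series": [[20,-12,0,0,0,0,0],[36,-22,0,0,0,0,0],[36,-22,0,0,0,0,0],[36,-22,0,0,0,0,0],[36,-22,0,0,0,0,0],[36,-22,0,0,0,0,0],[36,-22,0,0,0,0,0],[36,-22,0,0,0,0,0],[36,-22,0,0,0,0,0],[20,-12,0,0,0,0,0]]}}

```text
time_s: 1.35
eef_pos: [0.4578, -0.1967, 0.2311]
tcp_rot: [-0.0, 0.975, 0.22, -0.0]
wrist_force: [-0.3, 0.0, -0.5]
gripper_width: -0.0001
gripper_force: 0.0
```

```bash
cat >> h.py <<'E'
from scipy.spatial.transform import Rotation as R
HUB=np.array([.586,-.0745])
def tool(p):
    s=manip.get_state();q=s['tcp_rot'];r=R.from_quat([q[1],q[2],q[3],q[0]])
    return (r.inv().apply(np.asarray(p)-s['eef_pos'])*1000).round(1)
def polar(a,r,z): a=np.radians(a); return [HUB[0]+r*np.cos(a),HUB[1]+r*np.sin(a),z]
def arcrows(a0,a1,n,r=.095):
    # tool-axis increments (mm) along an arc round the hub
    q=manip.get_state()['tcp_rot'];Q=R.from_quat([q[1],q[2],q[3],q[0]])
    P=np.array([polar(a,r,0) for a in np.linspace(a0,a1,n+1)])
    return (Q.inv().apply(np.diff(P,axis=0))*1000).round(1)
def where():
    s=manip.get_state();d=s['eef_pos'][:2]-HUB
    print('t',s['time_s'],'p',s['eef_pos'].round(4),'ang %.1f r %.4f'%(np.degrees(np.arctan2(d[1],d[0]))%360,np.hypot(*d)),'F',s['wrist_force'].round(1),'w',round(s['gripper_width'],4),'j',np.round(s['joints'],2))
E
python3 -c "
from h import *
where(); print(tool(polar(208,.095,.112)))"
```

```text
t 1.35 p [ 0.4578 -0.1967  0.2311] ang 223.6 r 0.1772 F [-0.3  0.  -0.5] w -0.0001 j [ 0.32  0.6   0.03  1.76 -0.03  0.79 -0.76]
[ 73.4 -51.  119.2]
```

{"name": "apply_moves", "arguments": {"series": [[24,-17,0,0,0,0,0],[25,-17,0,0,0,0,0],[24,-17,0,0,0,0,0],[0,0,0,0,0,0,0],[0,0,20,0,0,0,0],[0,0,30,0,0,0,0],[0,0,30,0,0,0,0],[0,0,24,0,0,0,0],[0,0,15,0,0,0,0],[0,0,0,0,0,0,0]]}}

```text
time_s: 2.6
eef_pos: [0.5003, -0.122, 0.1116]
tcp_rot: [-0.0, 0.976, 0.219, -0.001]
wrist_force: [-1.0, -0.1, 0.7]
gripper_width: 0.0001
gripper_force: 0.0
```

```bash
python3 -c "
from h import *
where(); print(arcrows(208,248,10).tolist()); print(arcrows(248,308,10).tolist()); print(arcrows(308,348,10).tolist())
f=manip.grab_frame('scene');cv2.imwrite('pics/s1.png',cv2.resize(f[60:310,180:440,::-1],(624,600),interpolation=2))"
```

```text
t 2.6 p [ 0.5003 -0.122   0.1116] ang 209.0 r 0.0980 F [-1.  -0.1  0.7] w 0.0001 j [ 0.16  0.8   0.03  1.84 -0.05  0.5  -0.91]
[[0.5, 6.6, -0.0], [1.0, 6.6, -0.0], [1.5, 6.5, -0.0], [1.9, 6.4, -0.0], [2.3, 6.2, -0.0], [2.8, 6.0, -0.0], [3.2, 5.8, -0.0], [3.6, 5.6, -0.0], [4.0, 5.3, -0.0], [4.3, 5.0, -0.0]]
[[7.1, 6.9, -0.0], [7.8, 6.2, -0.0], [8.4, 5.3, -0.0], [8.9, 4.4, -0.0], [9.3, 3.4, -0.0], [9.6, 2.5, -0.0], [9.8, 1.4, -0.0], [9.9, 0.4, -0.0], [9.9, -0.6, -0.0], [9.8, -1.7, -0.0]]
[[6.4, -1.7, -0.0], [6.3, -2.1, -0.0], [6.1, -2.6, -0.0], [5.9, -3.0, -0.0], [5.7, -3.4, -0.0], [5.4, -3.8, -0.0], [5.2, -4.1, -0.0], [4.9, -4.5, -0.0], [4.5, -4.8, -0.0], [4.2, -5.1, -0.0]]
```

View pics/s1.png

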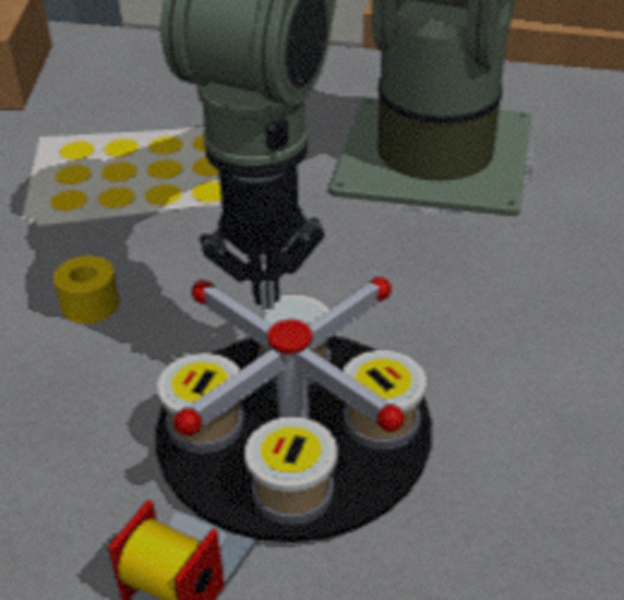

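The shut finger hangs at the plain lid between two arms and clear of everything. I'll start the push, slowly.

{"name": "apply_moves", "arguments": {"series": [[0.5,6.6,0,0,0,0,0],[1,6.6,0,0,0,0,0],[1.5,6.5,0,0,0,0,0],[1.9,6.4,0,0,0,0,0],[2.3,6.2,0,0,0,0,0],[2.8,6,0,0,0,0,0],[3.2,5.8,0,0,0,0,0],[3.6,5.6,0,0,0,0,0],[4,5.3,0,0,0,0,0],[4.3,5,0,0,0,0,0]]}}

```text
time_s: 3.9
eef_pos: [0.5497, -0.1651, 0.1123]
tcp_rot: [-0.0, 0.976, 0.219, -0.0]
wrist_force: [-1.5, 1.8, 0.1]
gripper_width: 0.0002
gripper_force: 0.8
```

```bash
cat >> h.py <<'E'
def turn(n,off0=-32.2):
    # arm directions from visible red balls at radius ~.13
    f=manip.grab_frame(n);o=[]
    for c,s in blobs(f,'red',15):
        d=ray(n,*c,.13)[:2]-HUB
        if .118<np.hypot(*d)<.145 and s[4]<130: o.append((round(float(np.degrees(np.arctan2(d[1],d[0])))%360,1),round(float(np.hypot(*d)),3)))
    print(n,o,'mod90',[round(a%90,1) for a,_ in o]); return f
E
python3 -c "
from h import *
where(); turn('top');turn('scene')"
```

```text
t 3.9 p [ 0.5497 -0.1651  0.1123] ang 248.2 r 0.0976 F [-1.5  1.8  0.1] w 0.0002 j [ 0.22  0.87  0.03  1.62 -0.03  0.66 -0.86]
top [(350.1, 0.133), (79.8, 0.132)] mod90 [80.1, 79.8]
scene [(170.8, 0.135), (261.4, 0.132), (81.2, 0.13), (351.1, 0.131)] mod90 [80.8, 81.4, 81.2, 81.1]
```

{"name": "apply_moves", "arguments": {"series": [[5,5,0,0,0,0,0],[7.8,6.2,0,0,0,0,0],[8.4,5.3,0,0,0,0,0],[8.9,4.4,0,0,0,0,0],[9.3,3.4,0,0,0,0,0],[9.6,2.5,0,0,0,0,0],[9.8,1.4,0,0,0,0,0],[9.9,0.4,0,0,0,0,0],[9.9,-0.6,0,0,0,0,0],[8,-1.3,0,0,0,0,0]]}}

```text
time_s: 5.25
eef_pos: [0.6396, -0.1517, 0.1123]
tcp_rot: [0.0, 0.976, 0.219, 0.0]
wrist_force: [-2.8, -0.5, -0.1]
gripper_width: -0.0001
gripper_force: 1.0
```

```bash
python3 -c "
from h import *
where(); turn('top');turn('scene');print(tool(polar(308,.095,.112)));print(arcrows(305,345,10).tolist())"
```

```text
t 5.25 p [ 0.6396 -0.1517  0.1123] ang 304.8 r 0.0940 F [-2.8 -0.5 -0.1] w -0.0001 j [ 0.17  0.98  0.04  1.28 -0.04  0.89 -0.91]
top [(46.9, 0.132)] mod90 [46.9]
scene [(138.5, 0.132), (318.4, 0.131), (48.2, 0.131)] mod90 [48.5, 48.4, 48.2]
[4.9 0.3 0.3]
[[6.5, -1.3, 0.0], [6.4, -1.8, 0.0], [6.2, -2.2, 0.0], [6.1, -2.7, 0.0], [5.9, -3.1, 0.0], [5.6, -3.5, 0.0], [5.4, -3.9, 0.0], [5.1, -4.2, 0.0], [4.8, -4.6, 0.0], [4.5, -4.9, 0.0]]
```

{"name": "apply_moves", "arguments": {"series": [[6.5,-1.3,0,0,0,0,0],[6.4,-1.8,0,0,0,0,0],[6.2,-2.2,0,0,0,0,0],[6.1,-2.7,0,0,0,0,0],[5.9,-3.1,0,0,0,0,0],[5.6,-3.5,0,0,0,0,0],[5.4,-3.9,0,0,0,0,0],[5.1,-4.2,0,0,0,0,0],[4.8,-4.6,0,0,0,0,0],[4.5,-4.9,0,0,0,0,0]]}}

```text
time_s: 6.6
eef_pos: [0.6766, -0.0983, 0.1123]
tcp_rot: [-0.0, 0.976, 0.219, 0.0]
wrist_force: [-1.5, -1.2, 0.8]
gripper_width: -0.0001
gripper_force: 0.9
```

```bash
python3 -c "
from h import *
where(); turn('top');turn('scene');print(arcrows(345,370,10).tolist())"
```

```text
t 6.6 p [ 0.6766 -0.0983  0.1123] ang 345.2 r 0.0936 F [-1.5 -1.2  0.8] w -0.0001 j [ 0.08  1.02  0.06  1.15 -0.06  0.97 -0.99]
top [(269.5, 0.133)] mod90 [89.5]
scene [(179.5, 0.136), (270.8, 0.132), (90.5, 0.13), (0.1, 0.13)] mod90 [89.5, 0.8, 0.5, 0.1]
[[2.6, -3.2, 0.0], [2.5, -3.3, 0.0], [2.3, -3.4, 0.0], [2.2, -3.5, 0.0], [2.0, -3.6, 0.0], [1.9, -3.7, 0.0], [1.7, -3.8, 0.0], [1.5, -3.9, 0.0], [1.4, -3.9, 0.0], [1.2, -4.0, 0.0]]
```

{"name": "apply_moves", "arguments": {"series": [[2.6,-3.2,0,0,0,0,0],[2.5,-3.3,0,0,0,0,0],[2.3,-3.4,0,0,0,0,0],[2.2,-3.5,0,0,0,0,0],[2,-3.6,0,0,0,0,0],[1.9,-3.7,0,0,0,0,0],[1.7,-3.8,0,0,0,0,0],[1.5,-3.9,0,0,0,0,0],[1.4,-3.9,0,0,0,0,0],[1.2,-4,0,0,0,0,0]]}}

```text
time_s: 7.95
eef_pos: [0.6783, -0.0574, 0.1123]
tcp_rot: [-0.0, 0.976, 0.219, 0.0]
wrist_force: [-0.7, -1.7, -0.2]
gripper_width: 0.0004
gripper_force: 0.7
```

```bash
python3 -c "
from h import *
where(); turn('top');f=turn('scene');print(arcrows(370,374,10).tolist()[4])
cv2.imwrite('pics/s2.png',cv2.resize(f[120:330,200:400,::-1],(570,600),interpolation=2))"
```

```text
t 7.95 p [ 0.6783 -0.0574  0.1123] ang 10.5 r 0.0938 F [-0.7 -1.7 -0.2] w 0.0004 j [ 0.01  1.02  0.06  1.17 -0.06  0.96 -1.05]
top [(293.0, 0.133), (203.3, 0.13)] mod90 [23.0, 23.3]
scene [(113.7, 0.131), (293.6, 0.132), (23.6, 0.13)] mod90 [23.7, 23.6, 23.6]
[0.2, -0.6, 0.0]
```

View pics/s2.png

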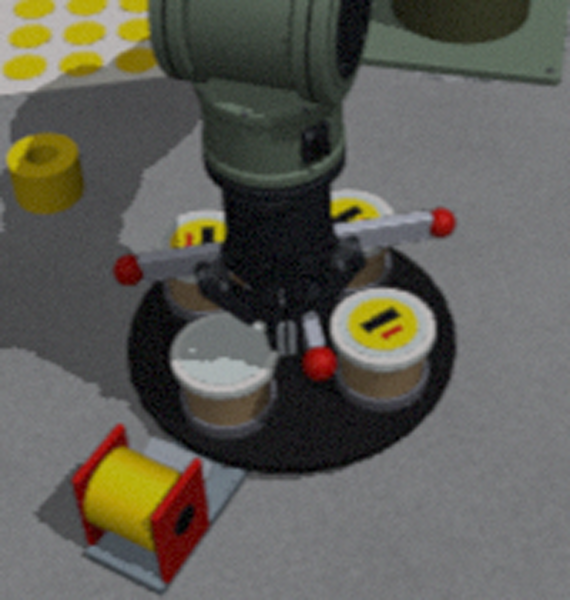

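The plain tub is nearly in front of the dispenser, with about 5 deg to go. I'll push that last bit and then back the finger off.

{"name": "apply_moves", "arguments": {"series": [[0.4,-1.3,0,0,0,0,0],[0.4,-1.3,0,0,0,0,0],[0.4,-1.3,0,0,0,0,0],[0.3,-1.3,0,0,0,0,0],[0.3,-1.3,0,0,0,0,0],[0.2,-1.3,0,0,0,0,0],[0,0,0,0,0,0,0],[-1,6,0,0,0,0,0],[-2,9,0,0,0,0,0],[0,0,0,0,0,0,0]]}}

```text
time_s: 9.3
eef_pos: [0.6805, -0.0659, 0.1122]
tcp_rot: [0.0, 0.976, 0.218, -0.0]
wrist_force: [-0.1, 0.8, -0.6]
gripper_width: -0.0003
gripper_force: 0.0
```

```bash
python3 -c "
from h import *
where(); turn('top');f=turn('scene')"
```

```text
t 9.3 p [ 0.6805 -0.0659  0.1122] ang 5.2 r 0.0949 F [-0.1  0.8 -0.6] w -0.0003 j [ 0.03  1.02  0.06  1.15 -0.06  0.97 -1.04]
top [(297.9, 0.133), (208.3, 0.131)] mod90 [27.9, 28.3]
scene [(117.7, 0.131), (297.9, 0.132), (27.9, 0.13)] mod90 [27.7, 27.9, 27.9]
```

{"name": "apply_moves", "arguments": {"series": [[0,0,-10,0,0,0,0],[0,0,-25,0,0,0,0],[0,0,-30,0,0,0,0],[0,0,-30,0,0,0,0],[0,0,-20,0,0,0,0],[-30,0,0,0,0,0,0],[-45,15,0,0,0,0,0],[-45,25,0,0,0,0,0],[-45,25,0,0,0,0,0],[-30,15,0,0,0,0,0]]}}

```text
time_s: 10.65
eef_pos: [0.5371, -0.2222, 0.2283]
tcp_rot: [0.0, 0.976, 0.218, 0.0]
wrist_force: [1.0, -0.0, 0.4]
gripper_width: 0.0001
gripper_force: 0.0
```

{"name": "apply_moves", "arguments": {"series": [[-30,15,0,0,0,0,0],[-35,22,0,0,0,0,0],[-35,22,0,0,0,0,0],[-35,22,0,0,0,0,0],[-35,22,0,0,0,0,0],[-20,12,0,0,0,0,0],[0,0,0,0,0,0,0],[0,0,0,0,0,0,0],[0,0,0,0,0,0,0],[0,0,0,0,0,0,0]]}}

```text
time_s: 11.9
eef_pos: [0.4162, -0.405, 0.2274]
tcp_rot: [-0.0, 0.976, 0.22, 0.0]
wrist_force: [-0.3, 0.1, 0.5]
gripper_width: -0.0001
gripper_force: 0.0
```

```bash
python3 - <<'E'
from h import *
where(); f=turn('top');g=turn('scene')
for n,im in(('top',f),('scene',g)):
    for c,s in blobs(im,'yel',60):
        p=ray(n,*c,.089)[:2]-HUB
        if np.hypot(*p)<.12: print(n,np.degrees(np.arctan2(p[1],p[0])).round(1),np.hypot(*p).round(4))
cv2.imwrite('pics/end.png',np.hstack([cv2.resize(f[115:255,270:410,::-1],(400,400),interpolation=2),cv2.resize(g[170:330,215:375,::-1],(400,400),interpolation=2)]))
E
```

```text
t 11.9 p [ 0.4162 -0.405   0.2274] ang 242.8 r 0.3716 F [-0.3  0.1  0.5] w -0.0001 j [ 0.71  0.72  0.01  1.47 -0.    0.95 -0.41]
top [(28.5, 0.133), (298.2, 0.133), (117.5, 0.131), (208.1, 0.131)] mod90 [28.5, 28.2, 27.5, 28.1]
scene [(208.8, 0.138), (117.7, 0.131), (298.0, 0.131), (27.9, 0.13)] mod90 [28.8, 27.7, 28.0, 27.9]
top 72.9 0.0914
top -106.6 0.0922
top 163.2 0.0918
scene 168.2 0.1013
scene -111.2 0.1013
scene 73.0 0.0914
```

View pics/end.png

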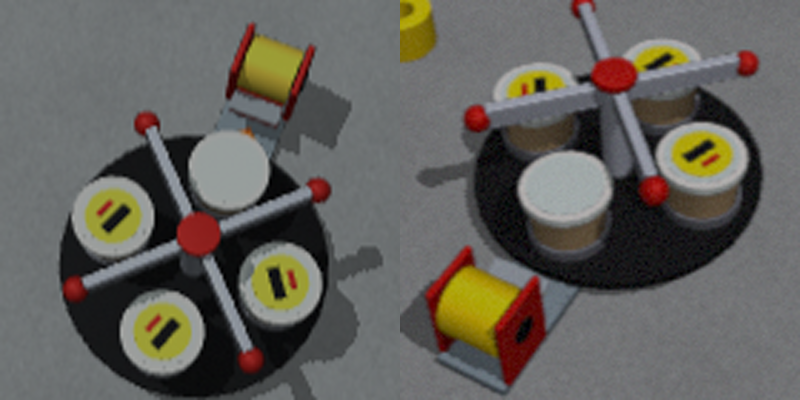

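The final picture shows the bare tub in line with the dispenser, at about -17 deg against -16.5 deg for the line, or roughly 1 mm off. All four tubs are seated in their cups and the robot is clear, so I'm handing in.

```bash
python3 -c "
from workcell import manip
print(manip.hand_in())"
```

```text
the job is handed in; nothing more can be done
None
```

I turned the carousel about 150° counter-clockwise by pushing one arm, and the unlabelled tub now stands in front of the label dispenser, about 1 mm off by the cameras; the finger is clear, all four tubs are seated, and the job is handed in.

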